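Ease up the sprung spice lift and take out a jar

TASK

The sprung spice lift on the worktop is locked down. Take its T-handle and turn it anticlockwise until you feel its hidden catch come free (a shallow false notch comes first: push down and turn on past it), then let the lift rise slowly to its upper stop without letting it snap up. Then take out the jar with the red cap and stand it gently, upright, in the middle of the round pot mat; leave the other jar standing in the raised lift and everything else where it is.

Things in the scene. Friction and masses are not known exactly. Their poses are not given: they have to be found in the camera images.
- spice_lift: Sprung spice lift: white oblong box, open on top, fixed to the worktop, 224 mm long (its y), 90 mm wide (its x), 112 mm high, walls 5 mm; origin at the centre of its underside, z up. A spring pushes a wooden tray up inside it; a loose spice jar stands on each end of the tray, about 78 mm from the handle's stem in the middle.
- bushing_top (a point): top of the dark bushing (62 mm across, 127 mm above the worktop) on the metal bridge (66 mm along the lift's y) over the box's middle; the handle's stem runs through it. A lug on the stem is held under a collar hidden inside, whose one gap is found only by feel and differs each time. 0.45 rad before it the collar has a false notch, 4 mm deep. The lug enters within 0.08 rad of either's middle.
- lift (a joint): height of the tray (with stem, handle and jars), m: about 0 locked down, 0.070 fully up at its stop; it can be pushed to -0.008. The spring pushes up with about 18 N down, 9 N at the top, less about 7 N weight of tray and jars. Let go unlocked, it snaps up at over 0.5 m/s. The tray's upper face is 18 mm above the worktop when down, 88 mm when up.
- handle (a joint): turn of the T-handle, rad, growing anticlockwise seen from above, 0 with its bar along the lift's x. Starts at 0 to 0.03, can turn to 1.6. The gap's middle is somewhere from 0.62 to 1.40. In the gap or notch a hand holding the handle at its height carries the lift's push of 7 to 12 N; in the notch it rises only 4 mm (push it back down to turn on), in the gap freely, elsewhere at most 2 mm.
- handle_grip (a point): centre of the dark wooden T-handle on the stem: bar 52 mm long (its own x), 14 mm thick (its y: pinch it across this), 24 mm high, with a white dot at its +x end; 163 mm above the worktop when the lift is down, its underside 27 mm or more above the jars' caps. It rises and turns with the stem; its z is up.
- jar_red_centre (a point): centre (half-way up) of the glass spice jar with the red cap, 45 mm across, 106 mm high, 0.08 to 0.15 kg, z up. It stands on the tray at one end or the other of the lift.
- jar_white_centre (a point): centre of the spice jar with the white cap and green label, 41 mm across, 99 mm high, standing at the other end of the tray; it stays there.
- mat_top (a point): centre of the upper face of the round black pot mat with a red edge, 176 mm across, 7 mm thick, fixed on the worktop.
- coffee_cup: bystander: small white coffee cup, 61x86x51 mm; origin at the centre of its underside; leave it alone
- timer: bystander: red and cream wind-up kitchen timer, 63x63x53 mm; origin at the centre of its underside; leave it alone
- pea_tin: bystander: low green and yellow tin, 75x75x58 mm; origin at the centre of its underside; leave it alone
- jar_red: the red-capped jar itself; origin at the centre of its underside
Things that resemble listed ones, but are neither listed nor needed, are in the scene too. Leave any purple look-alike of the part that bears jar_white_centre alone.

How it is judged (in metres and radians):
On the way:
1. the lift is fully up at its stop (value of joint lift above 0.066 m), for 0.2 s.
At the end, for the whole second after the job is handed in: The lift stands fully up (within 4 mm of its stop); the red-capped jar stands upright (within 7 degrees), still, on the pot mat, its centre within 45 mm of the mat's; the white-capped jar stands upright on the tray of the raised lift (value of joint lift above 0.066 m and horizontal distance between jar_red_centre and mat_top below 0.045 m and z of jar_red_centre in the frame of mat_top between 0.048 and 0.058 m and angle between each of jar_red_centre, jar_white_centre's own z axis and vertical below 0.12 rad and x of jar_white_centre in the frame of spice_lift between -0.05 and 0.05 m and y of jar_white_centre in the frame of spice_lift between -0.112 and 0.112 m and height (world z) of jar_white_centre between 0.125 and 0.15 m and horizontal distance between jar_white_centre and handle_grip above 0.05 m and linear speed of jar_red below 0.03 m/s); the robot touches nothing.
It fails at once if the lift snaps up (faster than 0.3 m/s) (velocity of joint lift above 0.3 m/s).
It fails at once if a jar tips over (more than 30 degrees) (angle between any of jar_red_centre, jar_white_centre's own z axis and vertical above 0.52 rad).
It fails at once if the red-capped jar is dropped or thrown (moving faster than 0.6 m/s out of the fingers) (contact force between the fingers and jar_red below 0.1 N and linear speed of jar_red above 0.6 m/s).
It fails at once if a bystander is moved by more than 30 mm (distance of any of coffee_cup, timer, pea_tin from where it was at the start of the episode above 0.03 m).
It also fails if it takes over 72 s, if anything falls off the work surface, if the arm or the gripper's body presses on something with over 40 N, if the wrist force passes 120 N, or if a joint passes its speed limit or range.

ROBOT

A 6-joint arm with a two-finger parallel gripper is mounted at the origin on a cart in front of the work surface, level with it; the furniture and walls round the work are solid. World frame = base frame: x ahead of the robot, y to its left, z up, the work surface at z = 0. Lengths are in mm, angles in rad, forces in N, time in s.
With the tool pointing down it reaches from about 275 to 1000 mm from the base axis. Payload 8.4 kg.
Tool frame: the origin (TCP) lies at the very end of the fingers, on their centre line; the grasp point (between the pads) lies 19 mm behind it (r.pinch_z is the distance from the TCP to the grasp point, in mm); z points along the fingers, y is the line along which they close (so a half turn about z gives the same grasp; the last joint's range is limited). The gripper opens to 85 mm and grips with 20 to 120 N. Pads are 22 mm wide; open, the fingers measure 114 mm over their backs; the gripper's body (76 mm by 85 mm) begins 54 mm behind the grasp point. The pads swing forward as they close: fully open they stand 13 mm farther back than shut.
Start: joints at [-1.244, 0.353, 1.633, -0, 1.155, -0.002], TCP at [201.816, -591.522, 207.181] pointing down, gripper open.
Joint ranges: [-2.63, 2.63], [-0.92, 2.1], [0.06, 2.66], [-1.3, 4.44], [0, 2.69], [-3.02, 3.02]. Speed limits (rad/s): [2.22, 2.22, 2.79, 3.14, 3.14, 3.14].

INTERFACE

Orientations are given as [roll, pitch, yaw] about the fixed x, y, z axes, in that order (R = Rz(yaw) Ry(pitch) Rx(roll)).
In Python, from rig import r gives the robot as it stands.
- The arm moves only by the tool carry_out, never from a script. Its argument "series" is a list of rows, each a list of 7 numbers: the turn, a rotation vector about the tool's x, y, z as a fraction of full scale, then the shift along the tool's x, y, z as a fraction of full scale, then the gripper command: -1 is fully open, 1 is shut, values between are in proportion. A call has 1 to 8 rows; each row is the pose to reach, as a shift and turn from the pose commanded when the call began, along the tool's axes at that moment, turning the shorter way round; what a row does not reach only later rows make up. Full scale, the value 1, is 0.25 m for a shift and pi rad for a turn. A row lasts 1/8 s, in which the tool goes at most 62.5 mm and 10.7 degrees, less where a joint would pass 70% of its speed; a pose out of reach is approached as far as the arm can. A call with a number of a shift or a turn outside -1 to 1 is refused whole. A call with a gripper value outside its range is refused whole. The fingers move at their own pace and stop on an object; "force" is the grip in N (left out, the last holds). Time passes only in rows, so rows that repeat a pose let the fingers close. It gives the time, the measured TCP pose, the force, the opening and the grip force at its end, in the units of the state.
- r.sense(): the state, without advancing time (a new reading comes with each control period).
- r.grab_frame(name): name is "scene" or "side" or "wrist"; returns the picture (400x640x3 uint8, red, green, blue); there is no depth.
- r.get_calibration(name): a dict with "K" (3x3 intrinsics, pixels), "pose" (4x4, takes a point from camera to world coordinates). Camera axes: x right, y up, looking along -z (the intrinsics and any distortion apply to the point x, -y, -z); pixel columns grow to the right and rows downward; lengths in mm; the calibration is good to about 2 mm. A picture is of the moment at which its call begins: read the wrist's pose just before it. get_calibration takes no time and is no camera call; for the wrist camera it gives the pose at the moment of the call.
- r.sign_off(): hands the job in; it is judged then, once.
Trained networks look in the newest picture that a camera, given by its name, has taken for a name from the list of things; names that differ only in an ending like _2 or _b are one class to them, and where a whole thing is asked for, a point or a joint stands for the part that bears it (a point fixed in the world has none). Each returns a list of dicts, best first, with "score" (0 to 1); they miss things now and then, are a little off and sometimes report something else, mostly with a low value. They report only what shows in the picture. A call takes as long as a camera call. They do not tell look-alikes from the thing itself.
- r.silhouettes(camera, label): "region" (400x640 bool, what is visible of it) and "position" ([row, column] in pixels, amid what is visible of it).
The state is a dict: "clock": time; "qpos": joint angles; "qvel": joint speeds; "joint_efforts": joint torques, N m; "eef_pos": TCP position; "tcp_rot": TCP orientation; "contact_force": force on the tool from outside, world axes, zero at the start; "wrist_torque": the same for the moment, N m; "opening": opening from 0.0 (shut) to 1.0 (fully open); "grasp_force": force on a finger pad.
Only numpy, scipy, OpenCV 4.12 (cv2) and the standard library are available. Lean on these libraries where they do the work, as an engineer would, in place of code of your own. Each camera call takes 0.05 s, during which the arm holds its last target. There are 200 camera calls.

## Working session

There is one attempt and no reset: what is moved stays moved. The work goes in short steps, Python scripts to look and compute and a tool call to move; the robot and the scene stay as the last step left them, time stands still between calls to the robot, and variables do not carry over. Pictures are saved under pics/ and viewed, at most 10 in all, crops included, and the job is handed in when it is done.

Besides the shell and the picture viewer there is one more tool, called after "Request:" by a JSON object that holds its "fn" and its "kwargs". carry_out: Moves the arm, as the interface text tells. Its arguments: {"type":"object","properties":{"series":{"type":"array"},"force":{"type":"number"}},"required":["series"]}

```bash
ls; mkdir -p pics
cat > h.py <<'E'
import numpy as np,cv2
from rig import r
def ray(cam,px):
    c=r.get_calibration(cam);K=np.array(c["K"]);P=np.array(c["pose"])
    d=np.linalg.inv(K)@np.array([px[1],px[0],1.]);d=P[:3,:3]@(d*[1,-1,-1])
    return P[:3,3],d
def atz(cam,px,z):
    o,d=ray(cam,px);return o+d*(z-o[2])/d[2]
def proj(cam,p):
    c=r.get_calibration(cam);P=np.array(c["pose"]);q=P[:3,:3].T@(np.array(p)-P[:3,3]);q=q*[1,-1,-1]
    u=np.array(c["K"])@q;return u[:2]/u[2]
def save(cam,name):
    f=r.grab_frame(cam);cv2.imwrite("pics/"+name,cv2.cvtColor(f,cv2.COLOR_RGB2BGR));return f
E
python3 - <<'E'
from h import *
for c in("scene","side"):
    save(c,c+"0.png");k=r.get_calibration(c);print(c,[x for x in k if x not in("K","pose")],np.round(np.array(k["pose"])[:3,3]))
    for n,z in[("handle_grip",163),("bushing_top",120),("jar_red_centre",75),("jar_white_centre",70),("mat_top",7),("spice_lift",60),("coffee_cup",25),("timer",25),("pea_tin",29)]:
        for d in r.silhouettes(c,n)[:2]:
            p=d["position"];print(n,round(d["score"],2),np.round(p),int(d["region"].sum()),np.round(atz(c,p,z)))
E
```

```text
pics
scene [] [128. 795. 740.]
handle_grip 0.52 [158. 373.] 333 [549.  97. 163.]
bushing_top 0.61 [203. 364.] 5708 [512. 183. 120.]
jar_red_centre 0.62 [161. 395.] 426 [564. -27.  75.]
jar_white_centre 0.95 [196. 347.] 415 [585. 134.  70.]
jar_white_centre 0.61 [267. 374.] 1117 [429. 268.  70.]
mat_top 0.81 [330. 309.] 6803 [470. 410.   7.]
spice_lift 0.89 [203. 362.] 5814 [552. 125.  60.]
coffee_cup 0.65 [202. 274.] 659 [734. 202.  25.]
timer 0.88 [182. 296.] 645 [742. 119.  25.]
pea_tin 0.78 [244. 239.] 1563 [700. 346.  29.]
side [] [ 531. -690.  681.]
handle_grip 0.84 [206. 306.] 353 [556.  94. 163.]
handle_grip 0.49 [224. 374.] 657 [690.  27. 163.]
bushing_top 0.72 [224. 374.] 555 [704.  85. 120.]
bushing_top 0.57 [257. 303.] 4004 [548. -19. 120.]
jar_red_centre 0.86 [248. 306.] 371 [555.  66.  75.]
jar_white_centre 0.97 [211. 256.] 612 [438. 219.  70.]
jar_white_centre 0.58 [213. 312.] 49 [576. 205.  70.]
mat_top 0.77 [189. 277.] 1156 [484. 424.   7.]
spice_lift 0.96 [258. 303.] 3751 [549.  49.  60.]
spice_lift 0.62 [221. 375.] 618 [727. 183.  60.]
coffee_cup 0.73 [250. 389.] 671 [752. 114.  25.]
coffee_cup 0.59 [223. 374.] 665 [732. 222.  25.]
timer 0.84 [249. 392.] 652 [759. 119.  25.]
pea_tin 0.8 [194. 358.] 749 [710. 354.  29.]
pea_tin 0.44 [205. 305.] 306 [561. 303.  29.]
```

Run:
```python
import cv2
a=cv2.imread("pics/scene0.png")[110:360,200:500];b=cv2.imread("pics/side0.png")[150:350,220:460]
cv2.imwrite("pics/a.png",cv2.resize(a,(720,600),interpolation=3));cv2.imwrite("pics/b.png",cv2.resize(b,(720,600),interpolation=3))
```

```text
(no output)
```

View pics/a.png

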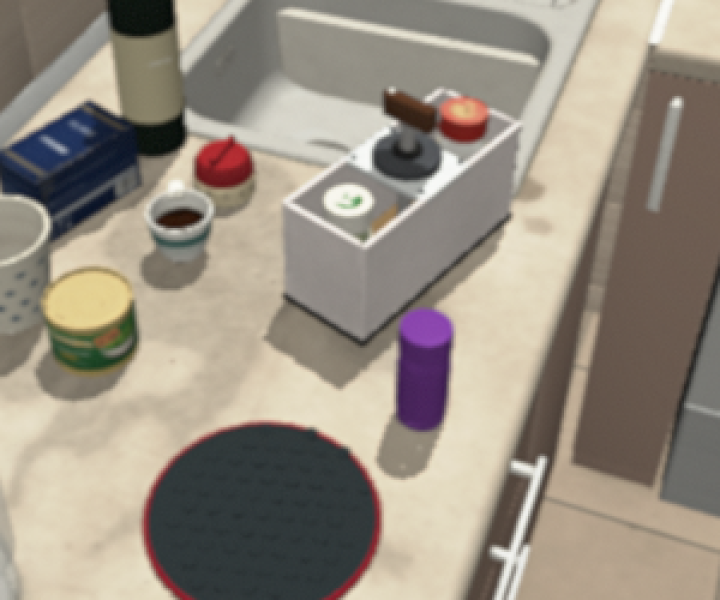

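View pics/b.png

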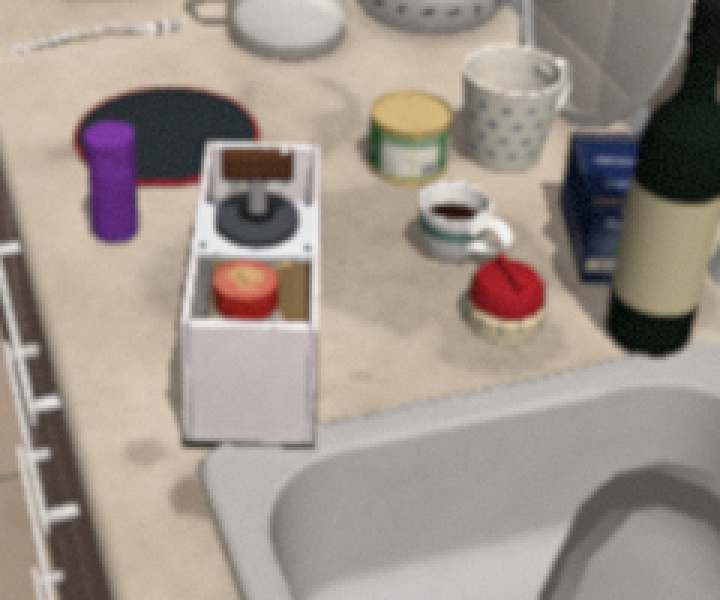

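The pictures show the lift with the red jar at its far (-y) end, the white jar at its +y end, and the handle's white dot at its +x end (scene px 362,148). The purple jar stands between the lift and the mat.

Run:
```python
from h import *
A=lambda u,v:(110+v/2.4,200+u/2.4)
B=lambda u,v:(150+v/3,220+u/3)
for n,l in[("scene",[A(287,203),A(362,242),A(518,125),A(437,91)]),("side",[B(206,143),B(321,146),B(318,320),B(183,320)])]:
    q=[atz(n,p,112)[:2] for p in l];print(n,np.round(q),np.round(np.mean(q,0)))
print("bush",np.round(atz("scene",A(406,155),127)),np.round(atz("side",B(257,218),127)))
print("handle",np.round(atz("scene",A(411,108),163)),np.round(atz("side",B(258,163),163)))
print("handle ends top side",np.round(atz("side",B(222,150),175)),np.round(atz("side",B(294,152),175)))
print("red cap top 124",np.round(atz("scene",A(464,104),124)),np.round(atz("side",B(246,276),124)))
print("white cap 117",np.round(atz("scene",A(349,203),117)))
print("mat",np.round(atz("side",B(168,135),7)), "purple", np.round(atz("scene",A(422,415),5)),np.round(atz("side",B(114,228),5)))
for d in r.silhouettes("scene","mat_top")[:1]:
    c=cv2.findContours(d["region"].astype(np.uint8),0,1)[0];c=max(c,key=cv2.contourArea)[:,0]
    w=np.array([atz("scene",(v,u),7)[:2] for u,v in c],np.float32);print("mat",cv2.minEnclosingCircle(w))
s=r.sense();print(s["eef_pos"],s["tcp_rot"],s["opening"],s["contact_force"],r.pinch_z)
```

```text
scene [[602. 205.]
 [524. 208.]
 [502.  -5.]
 [589.  -8.]] [554. 100.]
side [[519. 210.]
 [610. 203.]
 [593.  -9.]
 [505.  -7.]] [557.  99.]
bush [548. 108. 127.] [556.  86. 127.]
handle [556.  92. 163.] [557. 102. 163.]
handle ends top side [532. 101. 175.] [582.  97. 175.]
red cap top 124 [550.  11. 124.] [547.  23. 124.]
white cap 117 [557. 179. 117.]
mat [481. 391.   7.] purple [434. 250.   5.] [439. 245.   5.]
mat ((477.2211608886719, 400.4662780761719), 90.05392456054688)
[ 201.79351627 -591.54895396  207.21030802] [3.14153736e+00 2.32989544e-05 3.28821776e-01] 1.0009782163258014 [ 0.12441265 -0.43756439 -0.386548  ] 18.700000000000003
```

Request:
{"fn": "carry_out", "kwargs": {"series": [[0,0,0,0.745,-0.719,-0.1,0],[0,0,0,0.745,-0.719,-0.1,0],[0,0,0,0.745,-0.719,-0.1,0],[0,0,0,0.745,-0.719,-0.1,0],[0,0,0,0.745,-0.719,-0.1,0]], "force": 40}}

```text
clock: 1.68
eef_pos: [321.3, -358.6, 232.8]
tcp_rot: [3.141, -0.001, 0.332]
contact_force: [-0.1, -1.1, 0.2]
opening: 0.499
grasp_force: 0.0
```

Request:
{"fn": "carry_out", "kwargs": {"series": [[0,0,0,0.745,-0.719,-0.1,0],[0,0,0,0.745,-0.719,-0.1,0],[0,0,0,0.745,-0.719,-0.1,0],[0,0,0,0.745,-0.719,-0.1,0],[0,0,0,0.745,-0.719,-0.1,0]]}}

```text
clock: 2.3
eef_pos: [440.0, -128.9, 257.7]
tcp_rot: [3.141, -0.001, 0.333]
contact_force: [0.9, -0.4, -0.2]
opening: 0.503
grasp_force: 0.0
```

Request:
{"fn": "carry_out", "kwargs": {"series": [[0,0,0.127,0.6,-0.6,0,0],[0,0,0.127,0.6,-0.6,0,0],[0,0,0.127,0.6,-0.6,0,0],[0,0,0.127,0.6,-0.6,0,0],[0,0,0.127,0.6,-0.6,0,0],[0,0,0.127,0.6,-0.6,0,0]]}}

```text
clock: 3.05
eef_pos: [531.6, 58.0, 256.7]
tcp_rot: [3.141, 0.001, -0.071]
contact_force: [0.3, -0.1, -1.0]
opening: 0.497
grasp_force: 0.0
```

```bash
cat > w.py <<'E'
from h import *
import sys
f=save("wrist",sys.argv[1]+".png");c=r.get_calibration("wrist");print(np.round(np.array(c["pose"]),2).tolist())
for n,z in eval(sys.argv[2]):
    for d in r.silhouettes("wrist",n)[:2]:
        m=d["region"];p=d["position"]
        k=max(cv2.findContours(m.astype(np.uint8),0,1)[0],key=cv2.contourArea)[:,0]
        w=np.array([atz("wrist",(v,u),z)[:2] for u,v in k],np.float32)
        print(n,round(d["score"],2),np.round(p),int(m.sum()),np.round(atz("wrist",p,z)),cv2.minEnclosingCircle(w),cv2.minAreaRect(w))
E
python3 w.py w1 '[("handle_grip",175),("jar_red_centre",124),("jar_white_centre",117)]'
```

```text
[[-0.07, 0.96, 0.26, 597.31], [-1.0, -0.07, -0.02, 53.23], [0.0, -0.26, 0.97, 423.67], [0.0, 0.0, 0.0, 1.0]]
handle_grip 0.91 [162. 270.] 1468 [560.  95. 175.] ((557.5220947265625, 95.67691802978516), 26.332263946533203) ((557.4652099609375, 94.8305435180664), (17.294511795043945, 52.209712982177734), 86.73206329345703)
jar_red_centre 0.71 [159. 361.] 2437 [550.  23. 124.] ((550.8416137695312, 23.07642936706543), 27.428281784057617) ((551.4735717773438, 20.66156768798828), (53.003173828125, 43.50778579711914), 22.791704177856445)
jar_white_centre 0.85 [259. 168.] 2597 [464. 216. 117.] ((466.46490478515625, 216.62176513671875), 43.69424819946289) ((464.544677734375, 215.21218872070312), (37.561214447021484, 87.1356201171875), 36.28129577636719)
jar_white_centre 0.76 [151. 204.] 2726 [566. 163. 117.] ((565.326416015625, 164.8338623046875), 33.41765594482422) ((566.4906616210938, 165.18118286132812), (39.79473114013672, 66.13479614257812), 20.51653289794922)
```

View pics/w1.png

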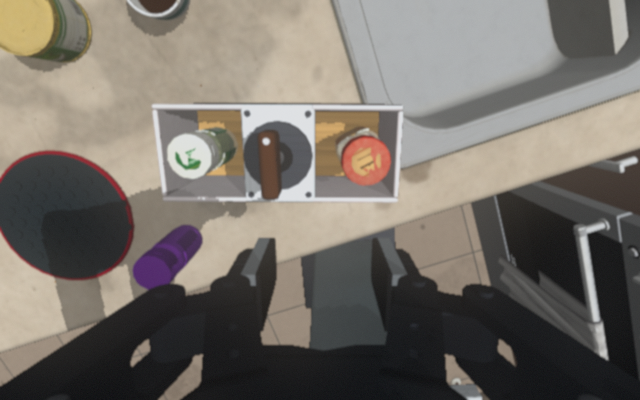

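The wrist view shows the handle bar from about (266,131) to (272,197) and the bushing centred near (278,155). The box rim corners are at (154,106), (403,106), (398,200) and (166,200), the red cap at (366,161), and the white cap at (190,155).

Run:
```python
from h import *
W=lambda u,v,z:np.round(atz("wrist",(v,u),z)[:2],1)
print("bush",W(278,155,127),"rim",[W(*p,112) for p in[(154,106),(403,106),(398,200),(166,200)]],"bar",W(267,131,175),W(271,197,175),W(269,164,175),"red",W(366,161,124),"white",W(190,155,117))
print(np.round(proj("wrist",r.sense()["eef_pos"])))
```

```text
bush [559.   95.7] rim [array([608.2, 202.6]), array([592.4, -17.2]), array([506.2, -11.4]), array([522.2, 208.5])] bar [583.   94.9] [533.9  97.5] [559.1  96.2] red [547.7  18.8] white [563.5 176.3]
[323. 237.]
```

Request:
{"fn": "carry_out", "kwargs": {"series": [[0,0,-0.004,0.094,-0.159,0.1,0],[0,0,-0.004,0.094,-0.159,0.2,0],[0,0,-0.004,0.094,-0.159,0.3,0],[0,0,-0.004,0.094,-0.159,0.4,0],[0,0,-0.004,0.094,-0.159,0.45,0],[0,0,-0.004,0.094,-0.159,0.45,1],[0,0,-0.004,0.094,-0.159,0.45,1],[0,0,-0.004,0.094,-0.159,0.45,1]], "force": 50}}

```text
clock: 4.25
eef_pos: [558.5, 97.3, 145.6]
tcp_rot: [-3.142, -0.001, -0.058]
contact_force: [-0.5, -0.8, 0.9]
opening: 0.142
grasp_force: 50.3
```

Request:
{"fn": "carry_out", "kwargs": {"series": [[0,0,0,0,0,0,1],[0,0,0,0,0,0,1]]}}

```text
clock: 4.5
eef_pos: [558.5, 97.3, 145.4]
tcp_rot: [-3.142, -0.001, -0.058]
contact_force: [-0.8, -1.8, 5.3]
opening: 0.137
grasp_force: 50.7
```

Request:
{"fn": "carry_out", "kwargs": {"series": [[0,0,-0.032,0,0,0,1],[0,0,-0.032,0,0,0,1],[0,0,-0.032,0,0,0,1]]}}

```text
clock: 4.88
eef_pos: [558.5, 97.5, 145.4]
tcp_rot: [-3.141, -0.001, 0.043]
contact_force: [-1.7, -0.1, 6.6]
opening: 0.143
grasp_force: 50.8
```

Request:
{"fn": "carry_out", "kwargs": {"series": [[0,0,-0.025,0,0,0,1],[0,0,-0.025,0,0,0,1],[0,0,-0.025,0,0,0,1]]}}

```text
clock: 5.25
eef_pos: [558.5, 97.7, 145.4]
tcp_rot: [-3.141, -0.001, 0.122]
contact_force: [-1.5, -0.1, 6.1]
opening: 0.143
grasp_force: 50.8
```

Request:
{"fn": "carry_out", "kwargs": {"series": [[0,0,-0.025,0,0,0,1],[0,0,-0.025,0,0,0,1],[0,0,-0.025,0,0,0,1]]}}

```text
clock: 5.62
eef_pos: [558.5, 97.8, 145.5]
tcp_rot: [-3.141, -0.001, 0.2]
contact_force: [-2.0, -0.5, 6.8]
opening: 0.14
grasp_force: 50.9
```

```bash
python3 -c "
from rig import r;s=r.sense();print(s['contact_force'],s['wrist_torque'],s['eef_pos'],s['tcp_rot'],s['qpos'])"
```

```text
[-1.9749884  -0.4595379   6.79228356] [0.08084735 0.31296495 0.00905709] [558.46586318  97.83050523 145.47946973] [-3.14111656e+00 -1.18261658e-03  2.00009472e-01] [1.70441492e-01 3.30721501e-01 1.81801377e+00 6.10363514e-04
 9.91689442e-01 1.54089433e+00]
```

Request:
{"fn": "carry_out", "kwargs": {"series": [[0,0,0,0,0,-0.008,1],[0,0,0,0,0,-0.008,1],[0,0,0,0,0,-0.008,1]]}}

```text
clock: 6.0
eef_pos: [558.3, 97.7, 146.4]
tcp_rot: [-3.141, -0.001, 0.2]
contact_force: [4.2, 3.2, -6.7]
opening: 0.142
grasp_force: 49.5
```

Request:
{"fn": "carry_out", "kwargs": {"series": [[0,0,0,0,0,-0.004,1],[0,0,0,0,0,-0.004,1]]}}

```text
clock: 6.25
eef_pos: [558.3, 97.7, 146.8]
tcp_rot: [-3.141, -0.0, 0.2]
contact_force: [7.2, 3.3, -12.7]
opening: 0.14
grasp_force: 49.2
```

Request:
{"fn": "carry_out", "kwargs": {"series": [[0,0,-0.025,0,0,0.004,1],[0,0,-0.025,0,0,0.004,1],[0,0,-0.025,0,0,0.004,1]]}}

```text
clock: 6.62
eef_pos: [558.4, 97.9, 148.1]
tcp_rot: [-3.141, -0.001, 0.278]
contact_force: [-2.4, 3.4, 11.1]
opening: 0.142
grasp_force: 52.0
```

Request:
{"fn": "carry_out", "kwargs": {"series": [[0,0,-0.025,0,0,0,1],[0,0,-0.025,0,0,0,1],[0,0,-0.025,0,0,0,1]]}}

```text
clock: 7.0
eef_pos: [558.4, 98.1, 148.3]
tcp_rot: [-3.141, -0.001, 0.357]
contact_force: [-2.8, 3.5, 12.0]
opening: 0.143
grasp_force: 52.1
```

Request:
{"fn": "carry_out", "kwargs": {"series": [[0,0,-0.025,0,0,0,1],[0,0,-0.025,0,0,0,1],[0,0,-0.025,0,0,0,1]]}}

```text
clock: 7.38
eef_pos: [558.3, 98.2, 148.3]
tcp_rot: [-3.141, -0.001, 0.435]
contact_force: [-2.8, 4.2, 11.2]
opening: 0.144
grasp_force: 52.1
```

```bash
cat > s.py <<'E'
from rig import r
import numpy as np
s=r.sense();print(s['contact_force'].round(1) if hasattr(s['contact_force'],'round') else s['contact_force'],np.round(s['wrist_torque'],2),np.round(s['joint_efforts'],2))
E
python3 s.py
```

```text
[-2.8  4.2 11.2] [ 0.67  0.53 -0.05] [-2.560e+00 -4.909e+01 -2.795e+01 -1.300e+00 -7.900e-01 -4.000e-02]
```

Request:
{"fn": "carry_out", "kwargs": {"series": [[0,0,0,0,0,0.02,1],[0,0,0,0,0,0.02,1],[0,0,-0.02,0,0,0.02,1],[0,0,-0.032,0,0,0.02,1],[0,0,-0.032,0,0,0.02,1]]}}

```text
clock: 8.0
eef_pos: [558.2, 98.3, 143.3]
tcp_rot: [-3.141, -0.001, 0.536]
contact_force: [-4.4, 4.2, 11.7]
opening: 0.137
grasp_force: 52.2
```

Request:
{"fn": "carry_out", "kwargs": {"series": [[0,0,0,0,0,-0.012,1],[0,0,0,0,0,-0.012,1],[0,0,0,0,0,-0.012,1]]}}

```text
clock: 8.38
eef_pos: [558.2, 98.4, 145.6]
tcp_rot: [-3.141, -0.001, 0.536]
contact_force: [-0.8, 6.0, 3.9]
opening: 0.137
grasp_force: 51.2
```

```bash
python3 s.py
```

```text
[-0.8  6.   3.9] [ 0.96  0.16 -0.04] [-3.150e+00 -5.292e+01 -2.885e+01 -1.580e+00  7.000e-02 -1.000e-02]
```

Request:
{"fn": "carry_out", "kwargs": {"series": [[0,0,-0.018,0,0.008,-0.005,1],[0,0,-0.035,0,0.008,-0.005,1],[0,0,-0.035,0,0.008,-0.005,1]]}}

```text
clock: 8.75
eef_pos: [558.0, 98.4, 146.1]
tcp_rot: [-3.137, -0.001, 0.646]
contact_force: [-3.1, 14.5, 0.1]
opening: 0.139
grasp_force: 51.0
```

Request:
{"fn": "carry_out", "kwargs": {"series": [[0,0,-0.015,0,0,0,1],[0,0,-0.015,0,0,0,1]]}}

```text
clock: 9.0
eef_pos: [558.0, 98.4, 146.2]
tcp_rot: [-3.137, -0.001, 0.693]
contact_force: [-3.4, 14.0, 2.3]
opening: 0.14
grasp_force: 51.1
```

Request:
{"fn": "carry_out", "kwargs": {"series": [[0,0,-0.015,0,0,0,1],[0,0,-0.015,0,0,0,1]]}}

```text
clock: 9.25
eef_pos: [558.0, 98.5, 147.0]
tcp_rot: [-3.137, -0.002, 0.74]
contact_force: [-7.2, 14.3, 10.2]
opening: 0.14
grasp_force: 52.1
```

Request:
{"fn": "carry_out", "kwargs": {"series": [[0,0,-0.015,0,0,0,1],[0,0,-0.015,0,0,0,1]]}}

```text
clock: 9.5
eef_pos: [558.0, 98.5, 147.2]
tcp_rot: [-3.137, -0.002, 0.787]
contact_force: [-7.7, 15.5, 11.4]
opening: 0.139
grasp_force: 52.2
```

```bash
python3 s.py
```

```text
[-7.7 15.5 11.4] [ 2.53  1.29 -0.03] [ -8.98 -49.4  -29.48  -4.53  -1.64  -0.31]
```

Request:
{"fn": "carry_out", "kwargs": {"series": [[0,0,0,0.004,-0.012,0,1],[0,0,0,0.004,-0.012,0,1],[0,0,0,0.004,-0.012,-0.01,1],[0,0,0,0.004,-0.012,-0.02,1],[0,0,0,0.004,-0.012,-0.03,1],[0,0,0,0.004,-0.012,-0.04,1],[0,0,0,0.004,-0.012,-0.04,1]]}}

```text
clock: 10.38
eef_pos: [557.9, 98.8, 157.6]
tcp_rot: [3.141, -0.001, 0.787]
contact_force: [-2.5, 2.4, 9.5]
opening: 0.143
grasp_force: 52.1
```

```bash
python3 s.py
```

```text
[-2.5  2.4  9.5] [ 0.34  0.47 -0.04] [ -1.31 -49.45 -28.84  -0.67  -0.75   0.  ]
```

Request:
{"fn": "carry_out", "kwargs": {"series": [[0,0,0,0,0,-0.015,1],[0,0,0,0,0,-0.03,1],[0,0,0,0,0,-0.045,1],[0,0,0,0,0,-0.06,1],[0,0,0,0,0,-0.075,1],[0,0,0,0,0,-0.09,1],[0,0,0,0,0,-0.105,1],[0,0,0,0,0,-0.12,1]]}}

```text
clock: 11.38
eef_pos: [557.8, 98.8, 187.2]
tcp_rot: [3.142, -0.001, 0.787]
contact_force: [-1.1, 2.8, 6.6]
opening: 0.143
grasp_force: 51.6
```

Request:
{"fn": "carry_out", "kwargs": {"series": [[0,0,0,0,0,-0.015,1],[0,0,0,0,0,-0.03,1],[0,0,0,0,0,-0.045,1],[0,0,0,0,0,-0.06,1],[0,0,0,0,0,-0.07,1],[0,0,0,0,0,-0.08,1],[0,0,0,0,0,-0.09,1],[0,0,0,0,0,-0.09,1]]}}

```text
clock: 12.38
eef_pos: [557.8, 98.7, 208.6]
tcp_rot: [-3.142, -0.0, 0.787]
contact_force: [0.5, 4.3, 2.8]
opening: 0.141
grasp_force: 51.3
```

Request:
{"fn": "carry_out", "kwargs": {"series": [[0,0,0,0,0,-0.008,1],[0,0,0,0,0,-0.016,1],[0,0,0,0,0,-0.016,1]]}}

```text
clock: 12.75
eef_pos: [557.8, 98.7, 212.5]
tcp_rot: [-3.141, -0.0, 0.787]
contact_force: [2.3, 5.4, 3.0]
opening: 0.141
grasp_force: 51.3
```

Continue gently until the stop bears.

Request:
{"fn": "carry_out", "kwargs": {"series": [[0,0,0,0,0,-0.008,1],[0,0,0,0,0,-0.012,1],[0,0,0,0,0,-0.012,1]]}}

```text
clock: 13.12
eef_pos: [557.7, 98.7, 214.6]
tcp_rot: [-3.141, -0.0, 0.787]
contact_force: [3.0, 5.6, -2.5]
opening: 0.138
grasp_force: 50.6
```

Request:
{"fn": "carry_out", "kwargs": {"series": [[0,0,0,0,0,-0.006,1],[0,0,0,0,0,-0.012,1],[0,0,0,0,0,-0.012,1]]}}

```text
clock: 13.5
eef_pos: [557.4, 98.7, 214.8]
tcp_rot: [-3.14, 0.001, 0.787]
contact_force: [12.1, 6.6, -24.1]
opening: 0.141
grasp_force: 49.6
```

```bash
python3 s.py
```

```text
[ 12.1   6.6 -24.1] [ 1.19 -2.03 -0.02] [-2.760e+00 -6.643e+01 -3.663e+01 -1.520e+00  4.370e+00 -1.000e-02]
```

Request:
{"fn": "carry_out", "kwargs": {"series": [[0,0,0,0,0,0.01,1],[0,0,0,0,0,0.01,1],[0,0,0,0,0,0.01,0.3],[0,0,0,0,0,0.01,0.2],[0,0,0,0,0,0.01,0.2]]}}

```text
clock: 14.12
eef_pos: [557.4, 98.1, 215.8]
tcp_rot: [3.142, 0.001, 0.787]
contact_force: [0.3, -0.5, 0.3]
opening: 0.404
grasp_force: 0.0
```

Request:
{"fn": "carry_out", "kwargs": {"series": [[0,0,0,0,0,-0.1,0.2],[0,0,0,0,0,-0.25,0.0],[0,0,-0.05,0.1,0,-0.4,-1],[0,0,-0.1,0.2,0,-0.4,-1],[0,0,-0.15,-0.3,0.28,-0.4,-1],[0,0,-0.22,-0.3,0.28,-0.4,-1],[0,0,-0.22,-0.3,0.28,-0.4,-1],[0,0,-0.22,-0.3,0.28,-0.4,-1]]}}

```text
clock: 15.12
eef_pos: [553.9, -5.5, 316.2]
tcp_rot: [3.141, 0.0, 1.476]
contact_force: [0.0, 0.4, 0.4]
opening: 0.996
grasp_force: 0.0
```

```bash
python3 w.py w2 '[("handle_grip",245),("jar_red_centre",194),("jar_white_centre",187),("mat_top",7)]'; python3 s.py
```

```text
[[1.0, 0.09, 0.02, 560.92], [-0.09, 0.96, 0.26, 60.55], [0.0, -0.26, 0.97, 482.96], [0.0, 0.0, 0.0, 1.0]]
handle_grip 0.62 [ 46. 315.] 1956 [559.  99. 245.] ((558.1616821289062, 97.81704711914062), 25.516624450683594) ((558.5596313476562, 97.36378479003906), (50.92926788330078, 16.19139862060547), 44.974788665771484)
jar_red_centre 0.86 [155. 315.] 2397 [550.  22. 194.] ((550.1155395507812, 24.50961685180664), 25.508426666259766) ((548.88623046875, 22.832019805908203), (45.808311462402344, 45.360843658447266), 24.244285583496094)
jar_white_centre 0.53 [  3. 316.] 221 [563. 140. 187.] ((561.0097045898438, 141.2127685546875), 11.293999671936035) ((560.7549438476562, 138.45350646972656), (6.314626216888428, 22.57921028137207), 84.726806640625)
[-0.6  0.   0.8] [-0.03 -0.04  0.  ] [-3.900e-01 -4.923e+01 -3.730e+01 -2.000e-02  1.000e-02  2.000e-02]
```

View pics/w2.png

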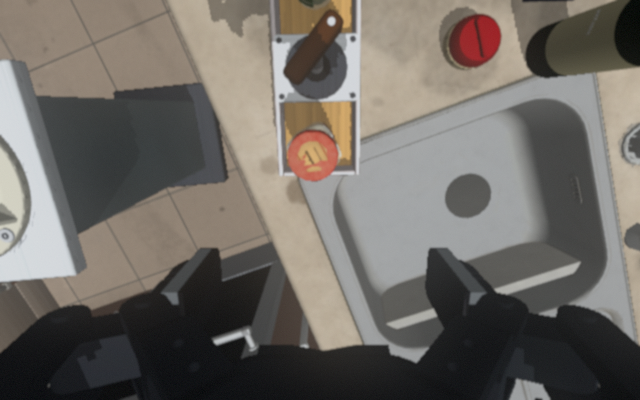

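Red cap at px (313,155); handle at (315,46), turned about 0.8 rad and raised, so the lift is holding at its stop. I'll go down onto the jar.

Request:
{"fn": "carry_out", "kwargs": {"series": [[0,0,0,0.1,-0.03,0.1,-1],[0,0,0,0.1,-0.03,0.3,-1],[0,0,0,0.1,-0.03,0.45,-1],[0,0,0,0.1,-0.03,0.55,-1],[0,0,0,0.1,-0.03,0.63,-1],[0,0,0,0.1,-0.03,0.7,-1],[0,0,0,0.1,-0.03,0.7,-1]]}}

```text
clock: 16.25
eef_pos: [548.3, 22.0, 139.7]
tcp_rot: [-3.139, 0.0, 1.479]
contact_force: [0.4, -0.1, 0.1]
opening: 1.002
grasp_force: 0.0
```

Request:
{"fn": "carry_out", "kwargs": {"series": [[0,0,0,0,0,0,-0.2],[0,0,0,0,0,0,0],[0,0,0,0,0,0,0.2],[0,0,0,0,0,0,0.2],[0,0,0,0,0,0,0.2]], "force": 25}}

```text
clock: 16.88
eef_pos: [549.5, 21.5, 141.3]
tcp_rot: [3.141, -0.0, 1.479]
contact_force: [-1.0, 0.7, 3.4]
opening: 0.523
grasp_force: 23.7
```

Request:
{"fn": "carry_out", "kwargs": {"series": [[0,0,0,0,0,-0.02,1],[0,0,0,0,0,-0.08,1],[0,0,0,0,0,-0.18,1],[0,0,0,0,0,-0.3,1],[0,0,0,0,0,-0.45,1],[0,0,0,0,0,-0.6,1],[0,0,0,0,0,-0.72,1],[0,0,0,0,0,-0.8,1]], "force": 30}}

```text
clock: 17.88
eef_pos: [549.3, 21.6, 343.6]
tcp_rot: [3.139, -0.0, 1.479]
contact_force: [-0.2, -0.2, -1.7]
opening: 0.516
grasp_force: 28.9
```

```bash
python3 s.py
python3 - <<'E'
from h import *
f=save("side","s3.png");cv2.imwrite("pics/s3c.png",cv2.cvtColor(cv2.resize(f[60:350,180:480],(620,600)),4))
E
```

```text
[-0.2 -0.2 -1.7] [0.02 0.06 0.02] [  0.   -48.87 -38.24  -0.    -0.37   0.  ]
```

View pics/s3c.png

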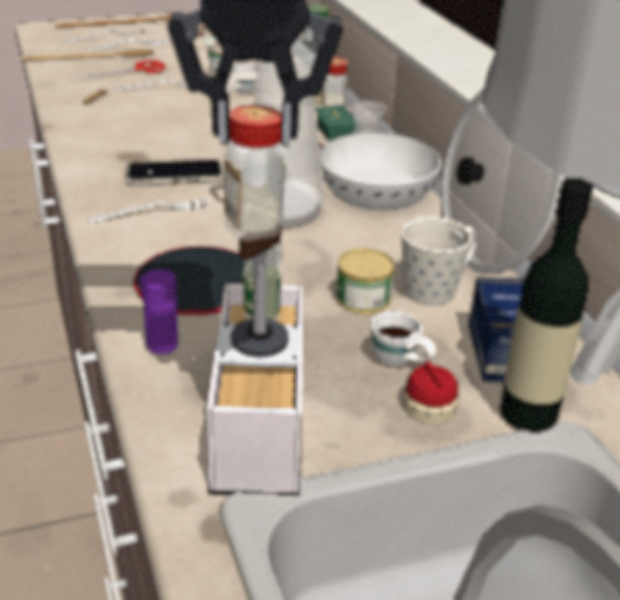

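The side view shows the jar held upright clear above the raised lift, with the white jar still standing. On to the mat.

Request:
{"fn": "carry_out", "kwargs": {"series": [[0,0,0,0.05,-0.014,0,1],[0,0,0,0.15,-0.042,0,1],[0,0,0,0.3,-0.084,0,1],[0,0,0,0.45,-0.126,0,1],[0,0,0,0.6,-0.168,0,1],[0,0,0,0.7,-0.196,0,1],[0,0,0,0.74,-0.208,0,1],[0,0,0,0.74,-0.208,0,1]]}}

```text
clock: 18.92
eef_pos: [513.8, 210.8, 340.2]
tcp_rot: [-3.141, 0.001, 1.48]
contact_force: [-0.6, -0.4, -0.6]
opening: 0.512
grasp_force: 28.9
```

Request:
{"fn": "carry_out", "kwargs": {"series": [[0,0,0,0.05,-0.014,0,1],[0,0,0,0.15,-0.042,0,1],[0,0,0,0.3,-0.084,0,1],[0,0,0,0.45,-0.126,0,1],[0,0,0,0.6,-0.168,0,1],[0,0,0,0.69,-0.196,0,1],[0,0,0,0.73,-0.208,0,1],[0,0,0,0.73,-0.208,0,1]]}}

```text
clock: 19.92
eef_pos: [479.5, 396.9, 340.8]
tcp_rot: [-3.142, 0.001, 1.479]
contact_force: [0.0, -0.3, -1.6]
opening: 0.518
grasp_force: 28.9
```

Request:
{"fn": "carry_out", "kwargs": {"series": [[0,0,0,0,0,0.1,1],[0,0,0,0,0,0.25,1],[0,0,0,0,0,0.4,1],[0,0,0,0,0,0.55,1],[0,0,0,0,0,0.7,1],[0,0,0,0,0,0.8,1],[0,0,0,0,0,0.84,1],[0,0,0,0,0,0.84,1]]}}

```text
clock: 20.92
eef_pos: [479.7, 396.4, 131.0]
tcp_rot: [-3.141, 0.0, 1.478]
contact_force: [-0.8, 0.3, -0.2]
opening: 0.516
grasp_force: 28.9
```

```bash
python3 w.py w4 '[("mat_top",7)]'; python3 s.py
python3 - <<'E'
from h import *
f=save("scene","s4.png");cv2.imwrite("pics/s4c.png",cv2.cvtColor(cv2.resize(f[110:400,150:460],(640,600)),4))
E
```

```text
[[1.0, 0.09, 0.02, 486.54], [-0.09, 0.96, 0.26, 461.88], [0.0, -0.26, 0.97, 298.63], [0.0, 0.0, 0.0, 1.0]]
mat_top 0.69 [155. 325.] 23545 [485. 422.   7.] ((481.25634765625, 399.9265441894531), 88.2829818725586) ((482.69317626953125, 414.1455383300781), (146.54263305664062, 175.5081329345703), 84.11905670166016)
[-0.7  0.4 -1.9] [-0.05 -0.05 -0.01] [-1.300e-01 -6.206e+01 -3.075e+01 -1.000e-02  2.000e-02 -0.000e+00]
```

View pics/s4c.png

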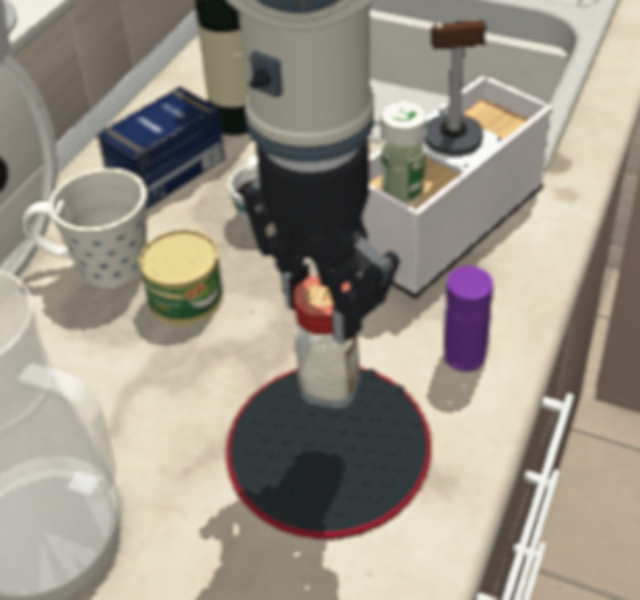

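Mat centre confirmed at (481,400) with radius 88; the jar hangs upright over it and the white jar stands in the raised lift. Lowering.

Request:
{"fn": "carry_out", "kwargs": {"series": [[0,0,0,0.012,0,0.06,1],[0,0,0,0.012,0,0.12,1],[0,0,0,0.012,0,0.18,1],[0,0,0,0.012,0,0.23,1],[0,0,0,0.012,0,0.255,1],[0,0,0,0.012,0,0.27,1],[0,0,0,0.012,0,0.275,1],[0,0,0,0.012,0,0.275,1]]}}

```text
clock: 22.08
eef_pos: [479.9, 400.2, 62.5]
tcp_rot: [3.141, -0.0, 1.479]
contact_force: [-0.3, -0.8, -1.1]
opening: 0.516
grasp_force: 28.9
```

Request:
{"fn": "carry_out", "kwargs": {"series": [[0,0,0,0,0,0.004,1],[0,0,0,0,0,0.006,1],[0,0,0,0,0,0.006,1]]}}

```text
clock: 22.45
eef_pos: [479.7, 400.1, 60.7]
tcp_rot: [3.142, -0.0, 1.479]
contact_force: [0.1, 0.3, -0.9]
opening: 0.515
grasp_force: 28.9
```

Request:
{"fn": "carry_out", "kwargs": {"series": [[0,0,0,0,0,0.003,1],[0,0,0,0,0,0.006,1],[0,0,0,0,0,0.006,1]]}}

```text
clock: 22.82
eef_pos: [480.0, 400.6, 60.2]
tcp_rot: [3.141, -0.001, 1.479]
contact_force: [-2.0, -0.2, 8.2]
opening: 0.514
grasp_force: 30.8
```

Request:
{"fn": "carry_out", "kwargs": {"series": [[0,0,0,0,0,0.003,1],[0,0,0,0,0,0.004,1],[0,0,0,0,0,0.004,1]]}}

```text
clock: 23.2
eef_pos: [480.2, 400.9, 60.1]
tcp_rot: [3.14, -0.002, 1.479]
contact_force: [-3.7, -1.6, 14.9]
opening: 0.513
grasp_force: 32.5
```

Request:
{"fn": "carry_out", "kwargs": {"series": [[0,0,0,0,0,-0.006,1],[0,0,0,0,0,-0.006,1],[0,0,0,0,0,-0.006,-0.1],[0,0,0,0,0,-0.006,-0.3],[0,0,0,0,0,-0.006,-0.6],[0,0,0,0,0,-0.006,-0.9],[0,0,0,0,0,-0.006,-0.9]]}}

```text
clock: 24.08
eef_pos: [479.7, 400.0, 59.6]
tcp_rot: [-3.142, 0.0, 1.479]
contact_force: [0.3, 0.1, -0.3]
opening: 0.953
grasp_force: 0.0
```

Request:
{"fn": "carry_out", "kwargs": {"series": [[0,0,0,0,0,-0.05,-0.9],[0,0,0,0,0,-0.15,-0.9],[0,0,0,0,0,-0.3,-0.9],[0,0,0,0,0,-0.5,-0.9],[0,0,0,0,0,-0.7,-0.9],[0,0,0,0,0,-0.9,-0.9],[0,0,0,0,0,-0.9,-0.9]]}}

```text
clock: 24.95
eef_pos: [481.5, 401.6, 290.6]
tcp_rot: [3.135, -0.006, 1.479]
contact_force: [0.6, 1.2, 0.3]
opening: 0.948
grasp_force: 0.0
```

```bash
python3 s.py
python3 - <<'E'
from h import *
f=save("scene","s5.png");cv2.imwrite("pics/s5c.png",cv2.cvtColor(cv2.resize(f[90:400,150:480],(640,600)),4))
E
```

```text
[0.6 1.2 0.3] [-0.02 -0.03  0.01] [  0.   -60.31 -38.5    0.     0.57   0.  ]
```

View pics/s5c.png

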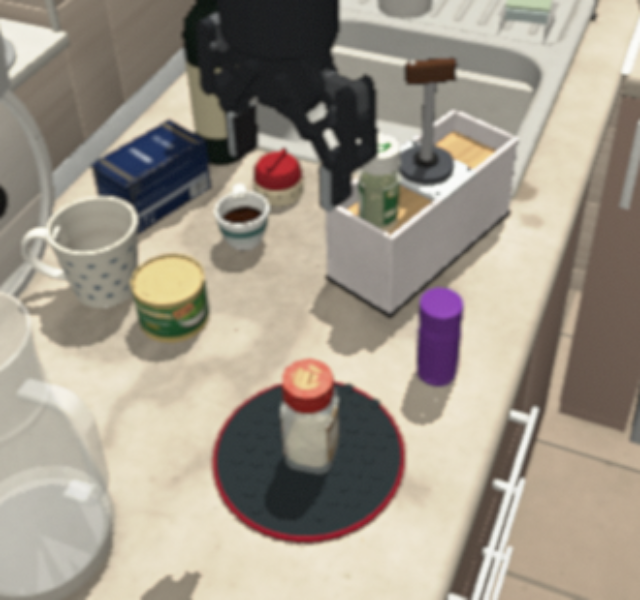

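The red-capped jar stands upright in the middle of the mat (crop px 310,430), the white jar stands in the raised lift, and the gripper is clear of everything.

```bash
python3 -c "
from rig import r;print(r.sign_off())"
```

```text
the job is handed in; nothing more can be done
None
```

The job is handed in at about 25 s on the clock: the lift is up at its stop, the red-capped jar stands upright in the middle of the mat, and the white-capped jar still stands in the lift; the hand-in returned no verdict.

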